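# Set out the chromatography bench: heater block and three solvent containers

### The job

Open the heater's hinged lid, lay the aluminium block flat in the rimmed recess on the heater's floor, its long side along the recess, and shut the lid fully again. Stand the jar, the bottle and the vial each in the round white holder that matches its width, upright on the holder's floor; they are filled glass, so keep them upright all the while and set them down gently, not dropped.

Things in the scene. Friction and masses are not known exactly. Their poses are not given: they have to be found in the camera images.
- jar: Wide squat amber glass jar, diameter 60 mm up to 55 mm high, white cap 54 mm wide above it, 70 mm high in all, about 0.22 kg; upright, round; origin at the centre of its underside, z up. It belongs in the wide holder.
- bottle: Amber glass bottle of middle width, diameter 43 mm up to 62 mm high, then a sloped shoulder and a white cap 28 mm wide from 74 to 92 mm, about 0.14 kg; upright, round; origin at the centre of its underside, z up. It belongs in the middle holder.
- vial: Slim amber glass vial, diameter 26 mm up to 58 mm high, aluminium cap 22 mm wide, 68 mm high in all, about 0.05 kg; upright, round; origin at the centre of its underside, z up. It belongs in the narrow holder.
- block: Plain aluminium heater block 60 x 32 x 30 mm (own x, y, z) with eight small dark wells on top, about 0.16 kg, lying flat; origin at the centre of its underside, long side along its x. Either way round is right.
- wide_holder: Fixed round white plastic cup holder, inner diameter 76 mm, outer 88 mm, rim 16 mm above the table, inner floor 5 mm above the table; origin at the centre of its underside.
- middle_holder: As the wide holder, but inner diameter 58 mm, outer 70 mm.
- narrow_holder: As the wide holder, but inner diameter 41 mm, outer 53 mm.
- heater: Fixed light grey open box 170 x 160 mm (own x, y), walls 8 mm thick and 55 mm high, inner floor 8 mm above the table; origin at the centre of its underside. Front (screen, buttons) at -x, towards the robot; lid hinged on the far +x rim. On its floor, centred at x = -20 mm, y = 0, ribs 6 mm wide and 5 mm high frame the block's recess, 76 x 48 mm inside, long side along x.
- lid (a joint): Angle of the heater's grey lid, rad: 0 shut, upright at 1.57, 1.9 at most. Hinge line along the heater's y at x = +85 mm, z = 55.5 mm in its frame. The lid is 170 mm from hinge to front edge, 8 mm thick. Stiff hinge (0.25 N m friction): it stays at any angle and has to be led both ways. It starts at 0 to 0.15.
- lid_handle (a point): Centre of the black round knob on the lid: a head 28 mm wide and 16 mm high (8 mm below to 8 mm above this point) on a 12 mm stem. Lid shut, it lies at x = -55, y = 0, z = 98.5 mm in the heater's frame: 140 mm in front of the hinge, 43 mm above it. Pinched along the heater's y, it turns between the fingers as the lid swings.
There are look-alikes about, which are no part of the job. What is shaped like the middle_holder but green or turquoise is not meant.

How it is judged (in metres and radians):
At the end, for the whole second after the job is handed in: Jar, bottle, vial in the wide, middle, narrow holder: within 11 mm of its centre, down on its floor (4 mm), upright (0.12 rad). Block flat in the heater recess, within 13 mm each way and 0.35 rad. Lid shut (0.06 rad). All released and at rest (horizontal distance between jar and wide_holder below 0.011 m and z of jar in the frame of wide_holder below 0.009 m and angle between each of jar, bottle, vial's own z axis and vertical below 0.12 rad and linear speed of each of jar, bottle, vial, block below 0.03 m/s and horizontal distance between bottle and middle_holder below 0.011 m and z of bottle in the frame of middle_holder below 0.009 m and horizontal distance between vial and narrow_holder below 0.011 m and z of vial in the frame of narrow_holder below 0.009 m and x of block in the frame of heater between -0.033 and -0.007 m and y of block in the frame of heater between -0.013 and 0.013 m and z of block in the frame of heater below 0.0115 m and angle between block's own z axis and vertical below 0.1 rad and angle between the x axis of block and the x axis of heater, either way round below 0.35 rad and value of joint lid below 0.06 rad); the robot touches nothing.
It fails at once if the jar, bottle or vial is tipped by more than 0.7 rad (angle between any of jar, bottle, vial's own z axis and vertical above 0.7 rad).
It fails at once if the jar, bottle or vial is dropped: faster than 0.6 m/s (a fall of 18 mm) while out of the fingers ((linear speed of jar above 0.6 m/s and contact force between jar and the fingers below 0.05 N) or (linear speed of bottle above 0.6 m/s and contact force between bottle and the fingers below 0.05 N) or (linear speed of vial above 0.6 m/s and contact force between vial and the fingers below 0.05 N)).
It also fails if it takes over 144 s, if anything falls off the work surface, if the arm or the gripper's body presses on something with over 40 N, if the wrist force passes 120 N, or if a joint passes its speed limit or range.

### The arm

A 7-joint arm with a two-finger parallel gripper is mounted at the origin on the work surface. World frame = base frame: x ahead of the robot, y to its left, z up, the work surface at z = 0. Lengths are in m, angles in degrees, forces in N, time in s.
With the tool pointing down it reaches from about 0.425 to 1.025 m from the base axis. Payload 9.4 kg.
Tool frame: the origin (TCP) lies midway between the tips of the shut fingers; the grasp point (between the pads) lies 19 mm behind it; z points along the fingers, y is the line along which they close (so a half turn about z gives the same grasp; the last joint's range is limited). The gripper opens to 93 mm and grips with 3 to 60 N. Pads are 15 mm wide; open, the fingers measure 128 mm over their backs; the gripper's body (75 mm by 188 mm) begins 65 mm behind the grasp point.
Start: joints at [65.735, 34.337, -0.143, 91.639, 0.103, 54.024, -4.572], TCP at [0.246, -0.682, 0.219] pointing down, gripper open.
Joint ranges: [-147.43, 147.43], [-19.82, 112.94], [-74.19, 73.91], [6.32, 146.72], [-59.91, 239.91], [6.04, 106.73], [-150.56, 150.56]. Speed limits (degrees/s): [127.2, 127.2, 172.46, 172.46, 180, 180, 180].

### API

Orientations are given as a 3x3 rotation matrix whose columns are the frame's x, y, z axes.
In Python, from bench import ctrl, eyes, ticket gives the robot as it stands. The module is installed in compiled form; this text tells all that it offers.
- The arm moves only by the tool apply_moves, never from a script. Its argument "series" is text: rows parted by semicolons, each of 4 numbers parted by spaces: the shift along the tool's x, y, z in cm, then the turn about the tool's z in degrees. A call has 1 to 8 rows; each row is the pose to reach, as a shift and turn from the pose commanded when the call began, along the tool's axes at that moment; what a row does not reach only later rows make up. A row lasts 1/8 s, in which the tool goes at most 62.5 mm and 10.7 degrees, less where a joint would pass 70% of its speed; a pose out of reach is approached as far as the arm can. A call with a gripper value outside its range is refused whole. "grip" is the closure, from 0 (fully open) to 1 (shut), set as the call begins (left out, the last holds). The fingers move at their own pace and stop on an object; "force" is the grip in N (left out, the last holds). Time passes only in rows, so rows that repeat a pose let the fingers close. It gives the time, the measured TCP pose, the force, the opening and the grip force at its end, in the units of the state.
- ctrl.read_state(): the state, without advancing time (a new reading comes with each control period).
- eyes.snapshot(name): name is "side" or "top"; returns (picture, depth): 480x640x3 uint8, red, green, blue; 480x640 float32, m along the optical axis (not along the pixel's ray), 0 where there is no reading.
- eyes.camera_params(name): a dict with "intrinsics" (3x3 intrinsics, pixels), "view" (4x4, takes a point from world to camera coordinates). Camera axes: x right, y up, looking along -z (the intrinsics and any distortion apply to the point x, -y, -z); pixel columns grow to the right and rows downward; lengths in m; the calibration is good to about 2 mm. A picture is of the moment at which its call begins. camera_params takes no time and is no camera call.
- ticket.hand_in(): hands the job in; it is judged then, once.
The state is a dict: "time": time; "joint_pos": joint angles; "dq": joint speeds; "effort": joint torques, N m; "tool_pos": TCP position; "orientation": TCP orientation; "ft_force": force on the tool from outside, world axes, zero at the start; "wrist_torque": the same for the moment, N m; "finger_gap": finger opening in m; "gripper_force": force on a finger pad.
Only numpy, scipy, OpenCV 4.12 (cv2) and the standard library are available. Lean on these libraries where they do the work, as an engineer would, in place of code of your own. Each camera call takes 0.05 s, during which the arm holds its last target. There are 200 camera calls.

## Working session

There is one attempt and no reset: what is moved stays moved. The work goes in short steps, Python scripts to look and compute and a tool call to move; the robot and the scene stay as the last step left them, time stands still between calls to the robot, and variables do not carry over. Pictures are saved under pics/ and viewed, at most 14 in all, crops included, and the job is handed in when it is done.

Besides the shell and the picture viewer there is one more tool, called after "Request:" as a command line: name --argument value ..., lists and objects as JSON in quotes. apply_moves: Moves the arm, as the interface text tells. Its arguments: {"type":"object","properties":{"series":{"type":"string"},"grip":{"type":"number"},"force":{"type":"number"}},"required":["series"]}

```bash
mkdir -p pics; python3 - <<'E'
from bench import ctrl, eyes
import cv2,numpy as np
s=ctrl.read_state(); print({k:np.round(v,3).tolist() for k,v in s.items()})
for n in("top","side"):
    p,d=eyes.snapshot(n); cv2.imwrite(f"pics/{n}0.png",p[...,::-1]); np.savez(f"{n}0.npz",p=p,d=d)
    c=eyes.camera_params(n); print(n,np.round(c["intrinsics"],1).tolist(),np.round(c["view"],4).tolist(),c.keys(), (d>0).mean())
E
```

```text
{'time': 0.0, 'joint_pos': [65.735, 34.386, -0.146, 91.681, 0.102, 54.026, -4.574], 'dq': [-0.047, 0.043, 0.039, -0.073, 0.128, 0.082, 0.007], 'effort': [0.001, -76.507, 1.497, -25.234, -0.053, 0.017, 0.0], 'tool_pos': [0.246, -0.681, 0.218], 'orientation': [[0.94, 0.34, -0.001], [0.34, -0.94, 0.001], [-0.0, -0.002, -1.0]], 'ft_force': [0.122, -0.007, -0.011], 'wrist_torque': [-0.005, -0.021, -0.001], 'gripper_force': 0.0, 'finger_gap': 0.093}
top [[473.1, 0.0, 321.1], [0.0, 473.1, 248.6], [0.0, 0.0, 1.0]] [[0.0293, -0.9988, 0.0395, -0.1117], [0.9883, 0.0349, 0.1484, -0.5742], [-0.1496, 0.0347, 0.9881, -1.0076], [0.0, 0.0, 0.0, 1.0]] dict_keys(['intrinsics', 'view']) 0.9960774739583333
side [[509.9, 0.0, 315.4], [0.0, 509.9, 250.6], [0.0, 0.0, 1.0]] [[-0.9633, -0.2685, -0.0061, 0.5377], [0.1891, -0.6941, 0.6947, -0.2194], [-0.1907, 0.668, 0.7193, -0.9211], [0.0, 0.0, 0.0, 1.0]] dict_keys(['intrinsics', 'view']) 0.9961002604166667
```

View pics/top0.png

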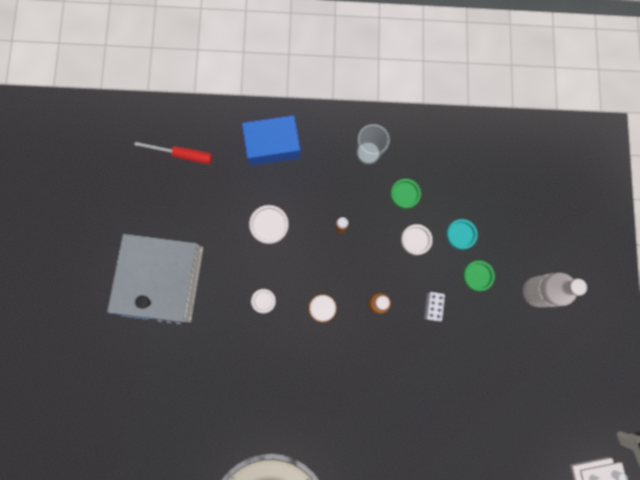

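View pics/side0.png

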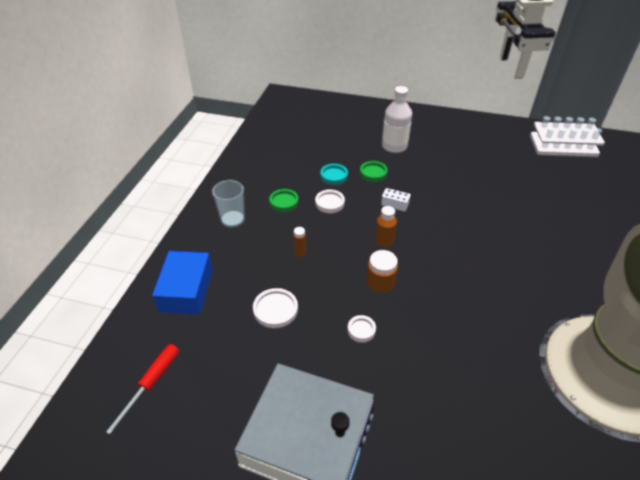

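The top view shows the heater at (155,278) with its knob at (143,301), and the white holders at (269,224) wide, (417,239) middle and (263,301) narrow. The jar is at (322,308), the bottle at (383,303), the vial at (342,223) and the block at (436,306). The side view agrees. Green and turquoise rings, a glass, a blue box and a screwdriver are distractors.

```bash
cat > h.py <<'E'
import numpy as np,cv2
from bench import ctrl,eyes
def cam(n):
    c=eyes.camera_params(n); K=np.array(c["intrinsics"]);V=np.array(c["view"]); return K,V[:3,:3],V[:3,3]
def plane(n,uv,z):
    K,R,t=cam(n); uv=np.asarray(uv,float).reshape(-1,2)
    d=np.c_[(uv[:,0]-K[0,2])/K[0,0],-(uv[:,1]-K[1,2])/K[1,1],-np.ones(len(uv))]@R
    o=-R.T@t; return o+d*((z-o[2])/d[:,2])[:,None]
def cloud(n,d):
    K,R,t=cam(n); v,u=np.mgrid[:480,:640]
    P=np.stack([(u-K[0,2])/K[0,0]*d,-(v-K[1,2])/K[1,1]*d,-d],-1); return (P-t)@R
def blob(mask,uv,r=45):
    m=np.zeros_like(mask,np.uint8); x,y=uv; m[max(0,y-r):y+r,max(0,x-r):x+r]=mask[max(0,y-r):y+r,max(0,x-r):x+r]
    cs,_=cv2.findContours(m,cv2.RETR_EXTERNAL,cv2.CHAIN_APPROX_NONE)
    cs=[c for c in cs if cv2.contourArea(c)>8]
    return min(cs,key=lambda c:-cv2.pointPolygonTest(c,(float(x),float(y)),True))[:,0,:]
E
python3 - <<'E'
from h import *
S={"wide":((269,224),(275,307),.016),"middle":((417,239),(330,201),.016),"narrow":((263,301),(361,328),.016),"jar":((322,308),(383,262),.070),"bottle":((383,303),(388,213),.092),"vial":((342,223),(299,232),.068),"block":((436,306),(396,196),.03)}
for k,n in enumerate(("top","side")):
    f=np.load(n+"0.npz");p=f["p"];d=f["d"];hsv=cv2.cvtColor(p,cv2.COLOR_RGB2HSV)
    m=((hsv[...,2]>130)&(hsv[...,1]<60)).astype(np.uint8)
    C=cloud(n,d)
    for o,s in S.items():
        c=blob(m,s[k],30); W=plane(n,c,s[2])[:,:2].astype(np.float32)
        (x,y),r=cv2.minEnclosingCircle(W); R=cv2.minAreaRect(W)
        print(n,o,"circ",np.round([x,y,2*r],4),"rect",np.round(R[0],4),np.round(R[1],4),round(R[2],1),"z",round(float(C[s[k][1],s[k][0],2]),4))
f=np.load("top0.npz");C=cloud("top",f["d"])
print("knob",C[301,143])
M=cv2.erode(((C[...,2]>.05)&(C[...,2]<.09)&(np.arange(640)<210)&(np.arange(480)[:,None]>230)).astype(np.uint8),np.ones((5,5)))
P=C[M>0];A=np.c_[P[:,:2],np.ones(len(P))];q=np.linalg.lstsq(A,P[:,2],rcond=None)[0];print(len(P),q,np.degrees(np.arctan(np.hypot(*q[:2]))))
M2=((C[...,2]>.045)&(C[...,2]<.12)&(np.arange(640)<210)&(np.arange(480)[:,None]>230));P=C[M2];R=cv2.minAreaRect(P[:,:2].astype(np.float32));print("lid",R,cv2.boxPoints(R))
K=C[(C[...,2]>.092)&(np.arange(640)<200)&(np.arange(480)[:,None]>230)&(np.arange(480)[:,None]<330)];print("knobpts",len(K),K.mean(0),K.max(0),K.min(0))
E
```

```text
top wide circ [0.635  0.0286 0.0917] rect [0.6349 0.0283] [0.0889 0.0893] 2.2 z 0.0033
top middle circ [ 0.6117 -0.3147  0.0739] rect [ 0.6123 -0.3142] [0.0704 0.0726] 2.0 z 0.0067
top narrow circ [0.4598 0.0326 0.0564] rect [0.4588 0.0325] [0.0536 0.0536] 2.5 z 0.0014
top jar circ [ 0.4465 -0.0989  0.0582] rect [ 0.4469 -0.0979] [0.0529 0.0555] 1.7 z 0.0678
top bottle circ [ 0.461  -0.223   0.0308] rect [ 0.4605 -0.2227] [0.0271 0.0297] 1.7 z 0.0921
top vial circ [ 0.6337 -0.1371  0.0261] rect [ 0.6331 -0.1371] [0.025  0.0238] 46.3 z 0.0699
top block circ [ 0.4585 -0.3539  0.0677] rect [ 0.4586 -0.3531] [0.0368 0.0632] 83.3 z 0.0304
side wide circ [0.6333 0.0311 0.0961] rect [0.6327 0.0313] [0.0878 0.0949] 17.0 z 0.004
side middle circ [ 0.6096 -0.3113  0.0836] rect [ 0.6093 -0.3114] [0.0706 0.0818] 15.1 z 0.0067
side narrow circ [0.4563 0.0349 0.06  ] rect [0.4575 0.0353] [0.0541 0.0579] 15.3 z 0.0052
side jar circ [ 0.4434 -0.095   0.0652] rect [ 0.4435 -0.0946] [0.0563 0.0626] 15.2 z 0.07
side bottle circ [ 0.4533 -0.2479  0.1078] rect [ 0.4517 -0.2458] [0.1029 0.0598] 88.2 z 0.095
side vial circ [ 0.6314 -0.1359  0.0315] rect [ 0.6318 -0.136 ] [0.0213 0.0308] 17.2 z 0.0694
side block circ [ 0.4592 -0.3209  0.1169] rect [ 0.4575 -0.3186] [0.1117 0.0649] 88.2 z 0.0349
knob [0.44790649 0.26725045 0.10699715]
4794 [-0.02378514  0.0018672   0.07662275] 1.3667214918356558
lid ((0.49944889545440674, 0.265049010515213), (0.16133686900138855, 0.1727720946073532), 84.44408416748047) [[0.40565857 0.19312318]
 [0.5776191  0.17639591]
 [0.5932392  0.33697486]
 [0.42127872 0.35370213]]
knobpts 226 [0.4398863  0.18365105 0.36350901] [0.46010648 0.28304742 1.0853127 ] [ 0.41997058 -0.05659554  0.09664447]
```

```bash
cat >> h.py <<'E'
def go(*targets):
    """print rows (cm, deg) from the present tool pose for world x,y,z,yaw targets"""
    s=ctrl.read_state();p=np.array(s["tool_pos"]);R=np.array(s["orientation"]);yw=np.degrees(np.arctan2(R[1,0],R[0,0]))
    print("t",round(s["time"],2),"tcp",np.round(p,4),"yaw",round(yw,1),"gap",round(s["finger_gap"],4),"F",np.round(s["ft_force"],1),"q",np.round(s["joint_pos"],0))
    c,n=np.cos(np.radians(yw)),np.sin(np.radians(yw))
    for t in targets:
        d=np.array(t[:3])-p
        print(t,"->",np.round([100*(d[0]*c+d[1]*n),100*(d[0]*n-d[1]*c),-100*d[2],-((t[3]-yw+180)%360-180)],2))
E
python3 - <<'E'
from h import *
for n,uv in(("top",(143,301)),("side",(341,422))):
    f=np.load(n+"0.npz");g=f["p"].max(2);m=(g<50).astype(np.uint8)
    c=blob(m,uv,14);W=plane(n,c,.108);print(n,cv2.boundingRect(c),cv2.minEnclosingCircle(W[:,:2].astype(np.float32)))
    C=cloud(n,f["d"]);x,y=uv;q=C[y-14:y+14,x-14:x+14].reshape(-1,3);q=q[(q[:,2]>.097)&(q[:,2]<.13)];print(len(q),q.mean(0),np.median(q,0),q.min(0),q.max(0))
# lid corners in side view
f=np.load("side0.npz");p=f["p"]
C=cloud("side",f["d"]);M=(C[...,2]>.055)&(C[...,2]<.075)&(C[...,1]>.12);P=C[M];print(cv2.boxPoints(cv2.minAreaRect(P[:,:2].astype(np.float32))))
go((.42,-.55,.35,-5.6),(.58,-.25,.35,-5.6),(.56,.1,.3,-5.6))
E
```

```text
Traceback (most recent call last):
  File "h.py", line 16, in blob
    return min(cs,key=lambda c:-cv2.pointPolygonTest(c,(float(x),float(y)),True))[:,0,:]
           ~~~^^^^^^^^^^^^^^^^^^^^^^^^^^^^^^^^^^^^^^^^^^^^^^^^^^^^^^^^^^^^^^^^^^^
ValueError: min() iterable argument is empty
```

```bash
python3 - <<'E'
from h import *
for n,uv in(("top",(143,301)),("side",(341,422))):
    f=np.load(n+"0.npz");g=f["p"].max(2);x,y=uv;print(g[y-2:y+3:2,x-2:x+3:2].tolist())
    m=(g<80).astype(np.uint8)
    c=blob(m,uv,14);W=plane(n,c,.108);print(n,cv2.boundingRect(c),cv2.minEnclosingCircle(W[:,:2].astype(np.float32)))
    C=cloud(n,f["d"]);q=C[y-14:y+14,x-14:x+14].reshape(-1,3);q=q[(q[:,2]>.097)&(q[:,2]<.13)];print(len(q),q.mean(0),q.min(0),q.max(0))
f=np.load("side0.npz");C=cloud("side",f["d"]);M=(C[...,2]>.055)&(C[...,2]<.075)&(C[...,1]>.12);P=C[M];print(cv2.boxPoints(cv2.minAreaRect(P[:,:2].astype(np.float32))))
go((.42,-.55,.35,-5.6),(.58,-.25,.35,-5.6),(.56,.1,.3,-5.6))
E
```

```text
[[56, 60, 62], [56, 60, 62], [59, 63, 64]]
top (136, 296, 14, 12) ((0.44640111923217773, 0.2675943076610565), 0.013913825154304504)
166 [0.44686369 0.26857245 0.10857195] [0.43370039 0.2559989  0.09754563] [0.46010648 0.28304742 0.11510899]
[[37, 39, 41], [39, 41, 43], [41, 43, 45]]
side (331, 412, 18, 24) ((0.4438877999782562, 0.2760310769081116), 0.018020858988165855)
325 [0.44409295 0.2738861  0.1090116 ] [0.43090131 0.25767456 0.0970048 ] [0.45840952 0.28525793 0.11394967]
[[0.40617454 0.19358489]
 [0.57583046 0.17800155]
 [0.59057766 0.33855453]
 [0.42092174 0.35413787]]
t 0.1 tcp [ 0.2463 -0.6814  0.2179] yaw 19.9 gap 0.0929 F [-0.7  0.1  0.5] q [66. 34. -0. 92.  0. 54. -5.]
(0.42, -0.55, 0.35, -5.6) -> [ 20.81  -6.45 -13.21  25.47]
(0.58, -0.25, 0.35, -5.6) -> [ 46.05 -29.23 -13.21  25.47]
(0.56, 0.1, 0.3, -5.6) -> [ 56.07 -62.82  -8.21  25.47]
```

Request:
apply_moves --series "5 -1.5 -6 5;10 -3 -12 11;15 -5 -13 17;20.8 -6.5 -13 25.5;26 -11 -13 25.5;31 -15.5 -13 25.5;36 -20 -13 25.5;40 -24 -13 25.5" --grip 0 --force 20

```text
time: 1.1
tool_pos: [0.5303, -0.3412, 0.3483]
orientation: [[0.995, -0.098, -0.0], [-0.098, -0.995, 0.0], [-0.0, -0.0, -1.0]]
ft_force: [0.5, 0.5, -0.3]
finger_gap: 0.0928
gripper_force: 0.0
```

```bash
python3 -c "
from h import *
go((.57,-.1,.32,-5.4),(.55,.1,.25,-5.4),(.445,.2705,.2,-5.4))"
```

```text
t 1.1 tcp [ 0.5303 -0.3412  0.3483] yaw -5.6 gap 0.0928 F [ 0.5  0.5 -0.3] q [ 25.  21.   3.  96.  -1.  63. -67.]
(0.57, -0.1, 0.32, -5.4) -> [  1.59 -24.39   2.83  -0.22]
(0.55, 0.1, 0.25, -5.4) -> [ -2.36 -44.1    9.83  -0.22]
(0.445, 0.2705, 0.2, -5.4) -> [-14.48 -60.04  14.83  -0.22]
```

Request:
apply_moves --series "0.5 -6 0 0;1 -12 1 0;1.5 -18 2 0;1.5 -24 3 0;0 -30 5 0;-1.5 -36 7 0;-3 -42 9 0;-5.5 -47 11 0"

```text
time: 2.1
tool_pos: [0.5221, 0.1282, 0.2393]
orientation: [[0.995, -0.098, 0.0], [-0.098, -0.995, 0.0], [0.0, -0.0, -1.0]]
ft_force: [0.8, 0.6, -1.0]
finger_gap: 0.0931
gripper_force: 0.0
```

```bash
python3 -c "
from h import *
go((.445,.2705,.2,-5.4),(.445,.2705,.0825,-5.4))"
```

```text
t 2.1 tcp [0.5221 0.1282 0.2393] yaw -5.6 gap 0.0931 F [ 0.8  0.6 -1. ] q [ -16.   20.   -5.  115.    3.   45. -118.]
(0.445, 0.2705, 0.2, -5.4) -> [ -9.07 -13.41   3.93  -0.22]
(0.445, 0.2705, 0.0825, -5.4) -> [ -9.07 -13.41  15.68  -0.22]
```

Request:
apply_moves --series "-4 -6 2 0;-7.5 -11 3.5 0;-9.1 -13.4 4 0;-9.1 -13.4 8 0;-9.1 -13.4 12 0;-9.1 -13.4 14 0;-9.1 -13.4 15.6 0;-9.1 -13.4 15.6 0"

```text
time: 3.1
tool_pos: [0.4441, 0.268, 0.0829]
orientation: [[0.995, -0.098, -0.002], [-0.098, -0.995, -0.002], [-0.002, 0.002, -1.0]]
ft_force: [-0.0, 0.7, 0.6]
finger_gap: 0.093
gripper_force: 0.0
```

```bash
python3 -c "
from h import *
go((.445,.2705,.0825,-5.4))
p,d=eyes.snapshot('side');cv2.imwrite('pics/s1.png',cv2.resize(p[280:480,200:480,::-1],None,fx=2,fy=2))"
```

```text
t 3.1 tcp [0.4441 0.268  0.0829] yaw -5.6 gap 0.093 F [-0.   0.7  0.6] q [ -34.   32.   -5.  125.    7.   23. -140.]
(0.445, 0.2705, 0.0825, -5.4) -> [ 0.06 -0.26  0.04 -0.22]
```

View pics/s1.png

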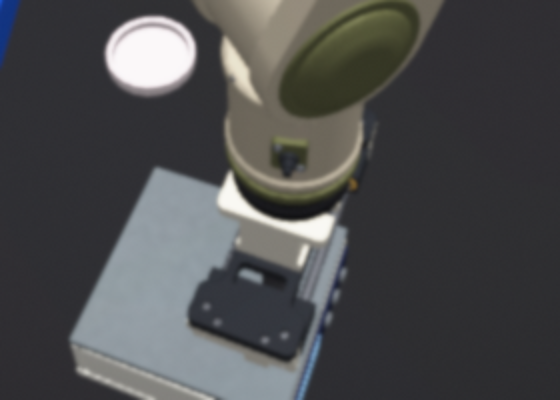

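The gripper sits centred over the knob area, with the body at about (250,310) in the crop. Closing now.

Request:
apply_moves --series "0 -0.2 0 0;0 -0.2 0 0;0 -0.2 0 0;0 -0.2 0 0;0 -0.2 0 0;0 -0.2 0 0" --grip 1 --force 30

```text
time: 3.9
tool_pos: [0.445, 0.2704, 0.084]
orientation: [[0.995, -0.098, -0.0], [-0.098, -0.995, -0.0], [-0.0, 0.0, -1.0]]
ft_force: [1.1, -0.7, 0.6]
finger_gap: 0.038
gripper_force: 0.0
```

```bash
python3 - <<'E'
from h import *
s=ctrl.read_state();p=np.array(s["tool_pos"])
h=np.array([-.140,.043]);a0=np.arctan2(.043,.140)
r=.14646
th0=.03
for th in np.radians([0,10,20,30,40,50,60,70,80,90,100]):
    th=th+th0
    dx=-r*np.cos(a0+th)+r*np.cos(a0+th0);dz=r*np.sin(a0+th)-r*np.sin(a0+th0)
    print(round(np.degrees(th)),np.round([dx*100,-dz*100],2))
go()
E
```

```text
2 [ 0. -0.]
12 [ 1.03 -2.34]
22 [ 2.45 -4.46]
32 [ 4.22 -6.3 ]
42 [ 6.28 -7.81]
52 [ 8.57 -8.94]
62 [11.02 -9.65]
72 [13.56 -9.92]
82 [16.1  -9.76]
92 [18.58 -9.15]
102 [20.92 -8.12]
t 3.9 tcp [0.445  0.2704 0.084 ] yaw -5.6 gap 0.038 F [ 1.1 -0.7  0.6] q [ -34.   32.   -5.  125.    6.   23. -140.]
```

Request:
apply_moves --series "0 0 0 0;0 0 0 0;0 0 0 0;0 0 0 0"

```text
time: 4.4
tool_pos: [0.4453, 0.2715, 0.0841]
orientation: [[0.995, -0.097, 0.001], [-0.097, -0.995, 0.001], [0.001, -0.001, -1.0]]
ft_force: [-0.1, 5.3, -1.4]
finger_gap: 0.0265
gripper_force: 30.0
```

Request:
apply_moves --series "0.2 0 -0.6 0;0.5 0 -1.2 0;0.75 0 -1.8 0;1.03 0 -2.35 0;1.7 0 -3.4 0;2.45 0 -4.45 0;3.3 0 -5.4 0;4.2 0 -6.3 0"

```text
time: 5.4
tool_pos: [0.4865, 0.2675, 0.1471]
orientation: [[0.995, -0.097, -0.001], [-0.097, -0.995, 0.001], [-0.001, -0.001, -1.0]]
ft_force: [1.8, 6.9, -7.4]
finger_gap: 0.027
gripper_force: 30.0
```

```bash
python3 -c "
from h import *
go()
p,d=eyes.snapshot('side');cv2.imwrite('pics/s2.png',cv2.resize(p[240:480,160:480,::-1],None,fx=2,fy=2))"
```

```text
t 5.4 tcp [0.4865 0.2675 0.1471] yaw -5.6 gap 0.027 F [ 1.8  6.9 -7.4] q [ -30.   28.   -6.  118.    5.   34. -136.]
```

View pics/s2.png

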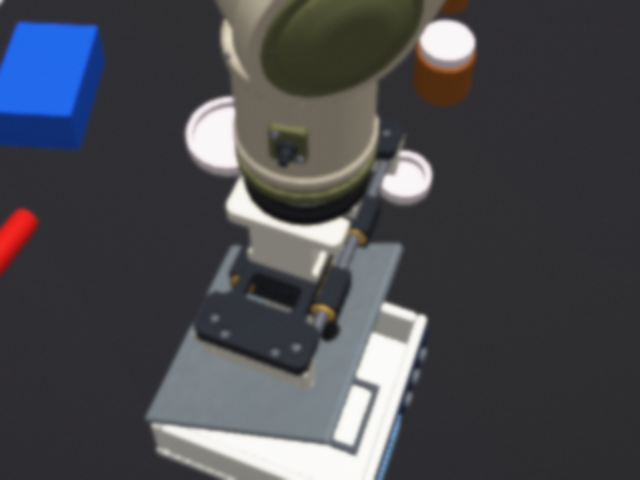

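The lid is lifted about 30° with the recess showing at about (350,415), and the knob is held. Carrying on.

Request:
apply_moves --series "1 0 -0.8 0;2.06 0 -1.5 0;3.2 0 -2.1 0;4.35 0 -2.64 0;5.6 0 -3.0 0;6.8 0 -3.35 0;8.1 0 -3.5 0;9.34 0 -3.62 0"

```text
time: 6.45
tool_pos: [0.5794, 0.2587, 0.1839]
orientation: [[0.995, -0.097, -0.001], [-0.097, -0.995, 0.002], [-0.001, -0.002, -1.0]]
ft_force: [-3.4, 6.7, 1.7]
finger_gap: 0.0272
gripper_force: 30.0
```

Request:
apply_moves --series "1.25 0 0.05 0;2.5 0 0.15 0;3.8 0 0.45 0;5 0 0.77 0;6.2 0 1.25 0;7.4 0 1.8 0;7.4 0 1.8 0"

```text
time: 7.32
tool_pos: [0.6552, 0.2516, 0.1657]
orientation: [[0.995, -0.098, 0.003], [-0.098, -0.995, 0.003], [0.003, -0.003, -1.0]]
ft_force: [3.8, 5.0, 2.8]
finger_gap: 0.027
gripper_force: 30.0
```

```bash
python3 -c "
from h import *
go()
p,d=eyes.snapshot('side');cv2.imwrite('pics/s3.png',cv2.resize(p[160:480,160:480,::-1],None,fx=1.5,fy=1.5))"
```

```text
t 7.33 tcp [0.6552 0.2516 0.1657] yaw -5.6 gap 0.027 F [3.8 5.  2.8] q [ -22.   36.   -6.   98.    5.   47. -126.]
```

View pics/s3.png

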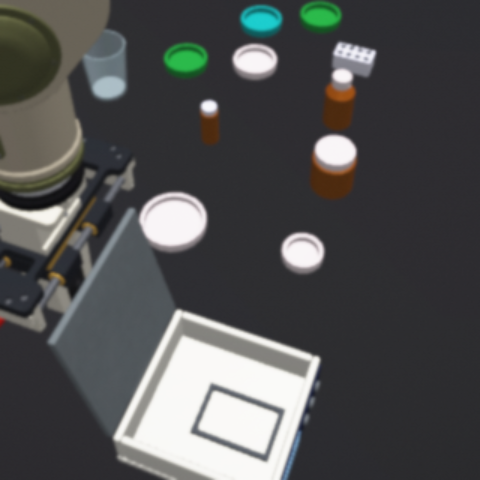

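The lid stands open, leaning a little back, with the dark recess frame clear at about (238,420). Releasing and rising.

Request:
apply_moves --series "0 0 0 0;0 0 0 0;0 0 0 0;0 0 0 0;0 0 -4 0;0 0 -9 0;0 0 -14 0;0 0 -17 0" --grip 0

```text
time: 8.38
tool_pos: [0.6538, 0.2499, 0.3382]
orientation: [[0.995, -0.098, 0.003], [-0.098, -0.995, 0.001], [0.002, -0.001, -1.0]]
ft_force: [-0.8, 0.0, -0.2]
finger_gap: 0.0928
gripper_force: 0.0
```

```bash
python3 - <<'E'
from h import *
f0=np.load("top0.npz")
p,d=eyes.snapshot('side');C=cloud('side',d)
# recess: dark frame on the white floor
g=p.max(2)
cv2.imwrite('pics/s4.png',p[...,::-1])
m=((g<110)&(C[...,2]<.03)&(C[...,2]>.003)).astype(np.uint8)
x0=plane
K,R,t=cam('side')
def proj(P):
    q=R@np.array(P)+t; return np.round([K[0,0]*q[0]/-q[2]+K[0,2],K[1,2]-K[1,1]*q[1]/-q[2]])
u,v=proj((.479,.267,.01)).astype(int);print(u,v)
w=np.zeros_like(m);w[v-45:v+45,u-55:u+55]=m[v-45:v+45,u-55:u+55]
cs,_=cv2.findContours(w,cv2.RETR_CCOMP,cv2.CHAIN_APPROX_NONE)
for c in cs:
    if cv2.contourArea(c)>300:
        W=plane('side',c[:,0],.013)[:,:2].astype(np.float32);print(cv2.minAreaRect(W))
go((.6,-.1,.335,-6),(.457,-.3515,.2,-6.7))
E
```

```text
318 440
t 8.43 tcp [0.6549 0.2504 0.3417] yaw -5.7 gap 0.0928 F [1.2 0.9 2.6] q [ -22.   27.   -6.   87.    3.   66. -124.]
(0.6, -0.1, 0.335, -6) -> [-2.01 35.41  0.67  0.35]
(0.457, -0.3515, 0.2, -6.7) -> [-13.77  61.84  14.17   1.05]
```

Request:
apply_moves --series "0 6 0 0;-0.5 12 0 0;-1 18 0.3 0;-1.5 24 0.5 0;-2 30 0.7 0;-4 36 0.7 0.3;-6 42 2 0.5;-8 48 4 1"

```text
time: 9.43
tool_pos: [0.5284, -0.2162, 0.2973]
orientation: [[0.993, -0.116, 0.001], [-0.116, -0.993, -0.001], [0.001, 0.0, -1.0]]
ft_force: [-0.1, 0.2, 0.1]
finger_gap: 0.0928
gripper_force: 0.0
```

```bash
python3 - <<'E'
from h import *
go((.457,-.3515,.2,-6.7),(.457,-.3515,.06,-6.7))
p=cv2.imread('pics/s4.png');g=p.max(2)
w=np.zeros(g.shape,np.uint8);w[395:475,270:380]=(g[395:475,270:380]<130)
cs,_=cv2.findContours(w,cv2.RETR_CCOMP,cv2.CHAIN_APPROX_NONE)
for c in cs:
    if cv2.contourArea(c)>300:
        W=plane('side',c[:,0],.013)[:,:2].astype(np.float32);print(cv2.boundingRect(c),cv2.minAreaRect(W))
E
```

```text
t 9.43 tcp [ 0.5284 -0.2162  0.2973] yaw -6.7 gap 0.0928 F [-0.1  0.2  0.1] q [ 17.  19.  -1. 107.   0.  54. -81.]
(0.457, -0.3515, 0.2, -6.7) -> [-5.52 14.27  9.73  0.04]
(0.457, -0.3515, 0.06, -6.7) -> [-5.52 14.27 23.73  0.04]
(288, 417, 61, 50) ((0.4783667325973511, 0.2689414620399475), (0.05769031494855881, 0.08428726345300674), 84.64933013916016)
(290, 419, 57, 46) ((0.4782015085220337, 0.2688538730144501), (0.05296802893280983, 0.08227089792490005), 84.4384994506836)
(353, 395, 27, 80) ((0.4057675302028656, 0.23475933074951172), (0.040027767419815063, 0.13676728308200836), 10.622231483459473)
```

Request:
apply_moves --series "-2 5 3 0;-4 10.5 6 0;-5.5 14.3 9.7 0;-5.5 14.3 15 0;-5.5 14.3 20 0;-5.5 14.3 25 0;-5.5 14.3 25 0"

```text
time: 10.3
tool_pos: [0.4561, -0.3486, 0.0442]
orientation: [[0.993, -0.115, -0.006], [-0.115, -0.993, 0.004], [-0.006, -0.003, -1.0]]
ft_force: [-0.2, -0.6, -0.2]
finger_gap: 0.0927
gripper_force: 0.0
```

```bash
python3 - <<'E'
from h import *
go((.457,-.3515,.0095,-6.7))
p,d=eyes.snapshot('top');cv2.imwrite('pics/t5.png',cv2.resize(p[200:400,300:560,::-1],None,fx=2.5,fy=2.5))
E
```

```text
t 10.3 tcp [ 0.4561 -0.3486  0.0442] yaw -6.6 gap 0.0927 F [-0.2 -0.6 -0.2] q [ 32.  38.   0. 119.  -0.  23. -65.]
(0.457, -0.3515, 0.0095, -6.7) -> [0.12 0.28 3.47 0.08]
```

View pics/t5.png

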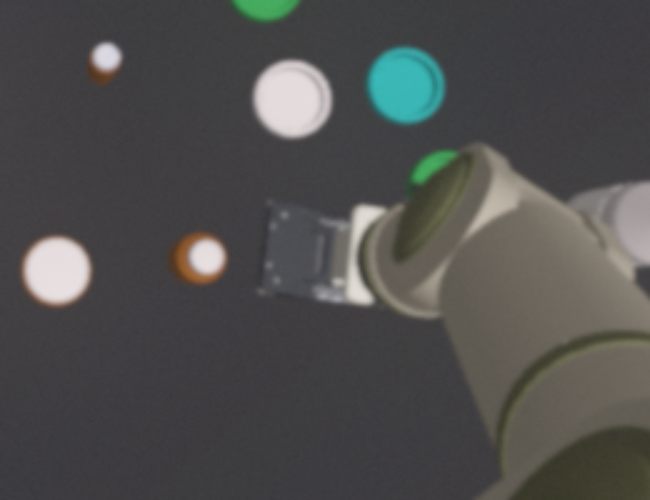

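Request:
apply_moves --series "0 0 1.5 0;0 0 3 0;0 0 3.6 0;0 0 3.6 0;0 0 3.6 0"

```text
time: 10.98
tool_pos: [0.4583, -0.35, 0.0115]
orientation: [[0.993, -0.115, 0.0], [-0.115, -0.993, -0.0], [0.0, 0.0, -1.0]]
ft_force: [-0.5, -0.4, 0.3]
finger_gap: 0.093
gripper_force: 0.0
```

Request:
apply_moves --series "0 0 0 0;0 0 0 0;0 0 0 0;0 0 0 0;0 0 0 0;0 0 0 0;0 0 0 0;0 0 0 0" --grip 1 --force 30

```text
time: 11.98
tool_pos: [0.4582, -0.3501, 0.0112]
orientation: [[0.993, -0.116, 0.0], [-0.116, -0.993, -0.0], [0.0, 0.0, -1.0]]
ft_force: [0.2, -0.6, -0.6]
finger_gap: 0.0319
gripper_force: 30.0
```

Request:
apply_moves --series "0 0 -2 0;0 0 -6 0;2 -4 -12 0;4 -9 -18 0;6 -15 -21 0;7 -21 -22 0;8 -27 -22 0;7.5 -33 -22 0"

```text
time: 12.98
tool_pos: [0.5682, -0.0557, 0.2307]
orientation: [[0.993, -0.115, 0.001], [-0.115, -0.993, 0.0], [0.001, -0.0, -1.0]]
ft_force: [0.4, -0.2, -2.2]
finger_gap: 0.0316
gripper_force: 30.0
```

```bash
python3 - <<'E'
from h import *
go((.5,.1,.2,-5.4),(.4785,.2675,.15,-5.4),(.4785,.2675,.021,-5.4))
E
```

```text
t 12.97 tcp [ 0.5682 -0.0557  0.2307] yaw -6.6 gap 0.0316 F [ 0.4 -0.2 -2.2] q [ -1.  23.   1. 112.  -1.  45. -96.]
(0.5, 0.1, 0.2, -5.4) -> [ -8.57 -14.68   3.07  -1.23]
(0.4785, 0.2675, 0.15, -5.4) -> [-12.64 -31.07   8.07  -1.23]
(0.4785, 0.2675, 0.021, -5.4) -> [-12.64 -31.07  20.97  -1.23]
```

Request:
apply_moves --series "-4 -5 0.5 0;-7 -10 1 0;-9 -15.5 2 -0.6;-10.5 -21 3 -1.2;-12 -26.5 4 -1.2;-12.6 -31 5 -1.2;-12.6 -31 7 -1.2;-12.6 -31 8 -1.2"

```text
time: 13.98
tool_pos: [0.4771, 0.2647, 0.149]
orientation: [[0.996, -0.093, -0.002], [-0.093, -0.996, -0.001], [-0.002, 0.001, -1.0]]
ft_force: [-0.3, -0.3, -1.8]
finger_gap: 0.0317
gripper_force: 30.0
```

Request:
apply_moves --series "0 0 3 0;0 0 6 0;0 0 8 0;0 0 9 0;0 0 9 0;0 0 9 0"

```text
time: 14.72
tool_pos: [0.4786, 0.2647, 0.0609]
orientation: [[0.995, -0.095, 0.001], [-0.095, -0.995, 0.001], [0.001, -0.001, -1.0]]
ft_force: [0.7, -0.0, -2.4]
finger_gap: 0.0315
gripper_force: 30.0
```

```bash
python3 - <<'E'
from h import *
go((.4785,.2675,.0205,-5.4))
p,d=eyes.snapshot('side');cv2.imwrite('pics/s6.png',cv2.resize(p[300:480,200:440,::-1],None,fx=2.5,fy=2.5))
E
```

```text
t 14.72 tcp [0.4786 0.2647 0.0609] yaw -5.5 gap 0.0315 F [ 0.7 -0.  -2.4] q [ -34.   36.   -1.  122.    2.   22. -132.]
(0.4785, 0.2675, 0.0205, -5.4) -> [-0.03 -0.28  4.04 -0.05]
```

View pics/s6.png

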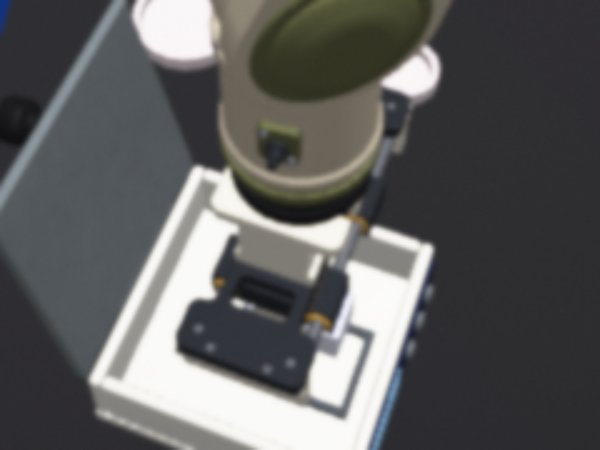

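The gripper with the block hangs over the recess frame at about (340,360) in the crop. Lowering.

Request:
apply_moves --series "0 -0.3 1.5 0;0 -0.3 3 0;0 -0.3 3.7 0;0 -0.3 4.1 0;0 -0.3 4.1 0;0 -0.3 4.1 0"

```text
time: 15.52
tool_pos: [0.4784, 0.2677, 0.0191]
orientation: [[0.996, -0.095, 0.0], [-0.095, -0.996, 0.0], [0.0, -0.0, -1.0]]
ft_force: [0.1, 0.5, -1.0]
finger_gap: 0.0318
gripper_force: 30.0
```

Request:
apply_moves --series "0 0 0 0;0 0 0 0;0 0 0 0;0 0 0 0;0 0 -3 0;0 0 -8 0;0 0 -14 0;0 0 -20 0" --grip 0.4

```text
time: 16.52
tool_pos: [0.478, 0.2674, 0.2211]
orientation: [[0.996, -0.095, -0.0], [-0.095, -0.996, -0.0], [-0.0, 0.0, -1.0]]
ft_force: [0.8, 0.7, -0.9]
finger_gap: 0.056
gripper_force: 0.0
```

```bash
python3 - <<'E'
from h import *
p,d=eyes.snapshot('top');cv2.imwrite('pics/t7.png',cv2.resize(p[190:340,60:260,::-1],None,fx=3,fy=3))
go((.655,.2505,.34,-5.6),(.655,.2505,.1657,-5.6))
E
```

```text
t 16.57 tcp [0.4808 0.269  0.2284] yaw -5.5 gap 0.0556 F [2.6 2.  5.8] q [ -34.   22.   -2.  114.    1.   44. -131.]
(0.655, 0.2505, 0.34, -5.6) -> [ 17.52   0.19 -11.16   0.14]
(0.655, 0.2505, 0.1657, -5.6) -> [17.52  0.19  6.27  0.14]
```

View pics/t7.png

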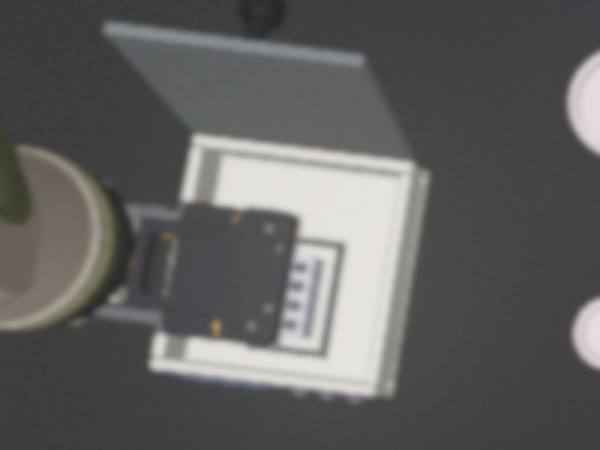

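Request:
apply_moves --series "0 0 -5 0;1 0 -10 0;6 0 -11.5 0;12 0 -11.5 0;17.5 0.2 -11 0;17.5 0.2 -11 0;17.5 0.2 -11 0"

```text
time: 17.45
tool_pos: [0.6518, 0.2492, 0.3283]
orientation: [[0.996, -0.095, -0.002], [-0.095, -0.996, -0.0], [-0.002, 0.0, -1.0]]
ft_force: [-0.3, 0.4, -0.1]
finger_gap: 0.0556
gripper_force: 0.0
```

```bash
python3 - <<'E'
from h import *
go((.655,.2510,.1657,-5.6))
p,d=eyes.snapshot('side');g=p.max(2);C=cloud('side',d)
cv2.imwrite('pics/s8.png',cv2.resize(p[340:480,220:420,::-1],None,fx=3,fy=3))
m=((C[...,2]>.03)&(C[...,2]<.045)&(abs(C[...,0]-.478)<.05)&(abs(C[...,1]-.268)<.04));P=C[m];print(len(P),cv2.minAreaRect(P[:,:2].astype(np.float32)),np.percentile(P[:,2],[10,50,90]))
K=C[(C[...,1]>.2)&(C[...,2]>.14)&(C[...,0]<.7)&(C[...,2]<.24)&(g<90)];print(len(K),np.median(K,0) if len(K) else 0)
E
```

```text
t 17.45 tcp [0.6518 0.2492 0.3283] yaw -5.4 gap 0.0556 F [-0.3  0.4 -0.1] q [ -26.   27.    1.   88.   -1.   65. -120.]
(0.655, 0.251, 0.1657, -5.6) -> [ 0.3  -0.21 16.26  0.17]
825 ((0.4770364761352539, 0.26792606711387634), (0.03328834846615791, 0.060380056500434875), 84.20653533935547) [0.03633617 0.03874771 0.04061366]
724 [0.61952429 0.26082544 0.18538626]
```

View pics/s8.png

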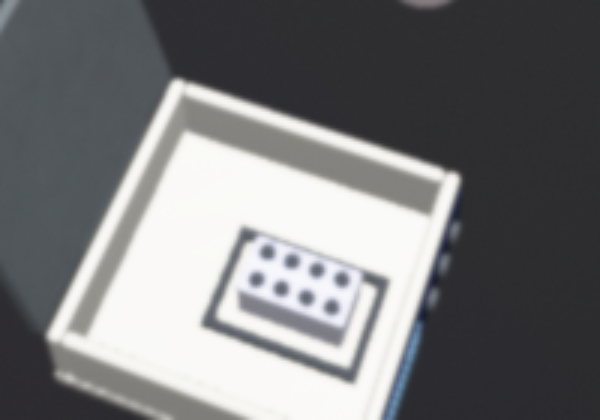

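The block lies flat inside the frame, centred at about (295,285) in the crop. Now back to the knob.

Request:
apply_moves --series "0.2 -0.2 5 0;0.3 -0.2 10 0;0.3 -0.2 14 0;0.3 -0.2 16.2 0;0.3 -0.2 16.2 0"

```text
time: 18.12
tool_pos: [0.6537, 0.2513, 0.1662]
orientation: [[0.996, -0.093, -0.003], [-0.093, -0.996, -0.001], [-0.003, 0.001, -1.0]]
ft_force: [0.2, -0.3, 0.5]
finger_gap: 0.0558
gripper_force: 0.0
```

Request:
apply_moves --series "0 0 0 0;0 0 0 0;0 0 0 0;0 0 0 0;0 0 0 0;0 0 0 0" --grip 1

```text
time: 18.88
tool_pos: [0.6564, 0.2515, 0.1679]
orientation: [[0.996, -0.094, 0.002], [-0.094, -0.996, 0.001], [0.002, -0.001, -1.0]]
ft_force: [2.3, 2.4, 5.7]
finger_gap: 0.0271
gripper_force: 30.0
```

```bash
python3 - <<'E'
from h import *
go((.655,.2510,.1657,-5.6))
a0=np.arctan2(.043,.140);r=.14646
# current grasp relative to hinge -> angle
hx=np.array([.499,.2655])+.085*np.array([np.cos(np.radians(-5.4)),np.sin(np.radians(-5.4))])
s=ctrl.read_state();p=np.array(s["tool_pos"]);ex=np.array([np.cos(np.radians(-5.4)),np.sin(np.radians(-5.4))])
X=(p[:2]-hx)@ex;Z=p[2]+.019-.0555;print("rel",X,Z,"lid deg",np.degrees(np.arctan2(Z,-X)-a0),np.hypot(X,Z))
th0=np.arctan2(Z,-X)-a0
for t in np.append(np.arange(96,0,-6.),[0,-1]):
    th=np.radians(t);print(t,np.round([100*(-r*np.cos(a0+th)+r*np.cos(a0+th0)),-100*(r*np.sin(a0+th)-r*np.sin(a0+th0))],2))
E
```

```text
t 18.88 tcp [0.6564 0.2515 0.1679] yaw -5.4 gap 0.0271 F [2.3 2.4 5.7] q [ -26.   36.    0.   97.   -0.   47. -121.]
(0.655, 0.251, 0.1657, -5.6) -> [-0.13  0.06  0.22  0.18]
rel 0.07297953871364105 0.1314113769297843 lid deg 101.97171434362737 0.1503162102284304
96.0 [-1.37 -0.67]
90.0 [-2.81 -1.2 ]
84.0 [-4.3  -1.57]
78.0 [-5.82 -1.78]
72.0 [-7.35 -1.84]
66.0 [-8.88 -1.74]
60.0 [-10.39  -1.47]
54.0 [-11.86  -1.05]
48.0 [-13.28  -0.48]
42.0 [-14.64   0.24]
36.0 [-15.91   1.1 ]
30.0 [-17.09   2.08]
24.0 [-18.15   3.18]
18.0 [-19.1    4.39]
12.0 [-19.91   5.69]
6.0 [-20.59   7.06]
0.0 [-21.11   8.5 ]
-1.0 [-21.18   8.75]
```

Request:
apply_moves --series "-1.35 0 -0.65 0;-2.8 0 -1.2 0;-4.3 0 -1.6 0;-5.8 0 -1.8 0;-7.35 0 -1.85 0;-8.9 0 -1.75 0;-10.4 0 -1.5 0;-11.85 0 -1.05 0"

```text
time: 19.88
tool_pos: [0.5372, 0.2627, 0.1776]
orientation: [[0.996, -0.094, 0.001], [-0.094, -0.996, 0.001], [0.001, -0.001, -1.0]]
ft_force: [4.7, 5.6, -4.3]
finger_gap: 0.0272
gripper_force: 30.0
```

Request:
apply_moves --series "-1.4 0 0.55 0;-2.8 0 1.3 0;-4.05 0 2.15 0;-5.25 0 3.1 0;-6.3 0 4.25 0;-7.25 0 5.45 0;-8.05 0 6.75 0;-8.4 0 7.4 0"

```text
time: 20.88
tool_pos: [0.4535, 0.2707, 0.1032]
orientation: [[0.996, -0.094, 0.0], [-0.094, -0.996, 0.001], [0.0, -0.001, -1.0]]
ft_force: [3.0, 5.2, 0.6]
finger_gap: 0.0263
gripper_force: 30.0
```

```bash
python3 -c "
from h import *
go((.445,.2715,.084,-5.4),(.4445,.2715,.0805,-5.4))"
```

```text
t 20.88 tcp [0.4535 0.2707 0.1032] yaw -5.4 gap 0.0263 F [3.  5.2 0.6] q [ -37.   31.    0.  123.   -0.   26. -132.]
(0.445, 0.2715, 0.084, -5.4) -> [-0.85 -0.    1.92  0.02]
(0.4445, 0.2715, 0.0805, -5.4) -> [-0.9   0.    2.27  0.02]
```

Request:
apply_moves --series "-0.35 0 0.7 0;-0.65 0 1.4 0;-0.85 0 1.95 0;-0.9 0 2.2 0;-0.9 0 2.3 0;-0.9 0 2.3 0"

```text
time: 21.62
tool_pos: [0.4452, 0.2715, 0.0819]
orientation: [[0.996, -0.094, 0.002], [-0.094, -0.996, 0.001], [0.001, -0.002, -1.0]]
ft_force: [-0.7, 3.4, 18.6]
finger_gap: 0.0271
gripper_force: 30.0
```

Request:
apply_moves --series "0 0 0 0;0 0 0 0;0 0 0 0;0 0 -3 0;0 0 -8 0;2 5 -12 0;4 11 -15 0;6 17 -16 0" --grip 0

```text
time: 22.62
tool_pos: [0.4862, 0.107, 0.2394]
orientation: [[0.996, -0.094, 0.001], [-0.094, -0.996, 0.001], [0.001, -0.001, -1.0]]
ft_force: [1.7, 0.8, -0.2]
finger_gap: 0.0925
gripper_force: 0.0
```

```bash
python3 - <<'E'
from h import *
for n in('top','side'):
    p,d=eyes.snapshot(n);C=cloud(n,d)
    hc=np.array([.499,.2655]);a=np.radians(-5.4);ex=np.array([np.cos(a),np.sin(a)]);ey=np.array([-ex[1],ex[0]])
    X=(C[...,:2]-hc)@ex;Y=(C[...,:2]-hc)@ey
    M=(C[...,2]>.05)&(C[...,2]<.085)&(abs(X)<.075)&(abs(Y)<.07)
    q=np.linalg.lstsq(np.c_[X[M],Y[M],np.ones(M.sum())],C[M][:,2],rcond=None)[0];print(n,M.sum(),q)
    # bottle / jar / vial recheck from body colour (amber) for later
    np.savez(n+'1.npz',p=p,d=d)
go((.445,-.0965,.2,0),(.445,-.0965,.018,0))
E
```

```text
top 0 [0. 0. 0.]
side 7968 [0.00030782 0.00016575 0.06434273]
t 22.73 tcp [0.487  0.1014 0.2393] yaw -6.0 gap 0.0928 F [-1.3  0.6 -0.3] q [ -20.   17.    2.  120.   -1.   43. -114.]
(0.445, -0.0965, 0.2, 0) -> [-2.11 20.12  3.93 -5.98]
(0.445, -0.0965, 0.018, 0) -> [-2.11 20.12 22.13 -5.98]
```

Request:
apply_moves --series "-0.5 5.5 0 0;-1 11 1 0;-1.6 16.5 2 0;-2.1 20.1 4 0;-2.1 20.1 8 0;-2.1 20.1 12 0;-2.1 20.1 14 0;-2.1 20.1 14 0"

```text
time: 23.72
tool_pos: [0.4445, -0.0894, 0.0966]
orientation: [[0.996, -0.095, -0.004], [-0.095, -0.996, 0.0], [-0.004, 0.0, -1.0]]
ft_force: [0.4, 0.6, 0.5]
finger_gap: 0.0931
gripper_force: 0.0
```

```bash
python3 - <<'E'
from h import *
go((.445,-.0965,.02,-6))
p,d=eyes.snapshot('side')
cv2.imwrite('pics/s9.png',cv2.resize(p[150:350,280:500,::-1],None,fx=2.5,fy=2.5))
E
```

```text
t 23.73 tcp [ 0.4445 -0.0894  0.0966] yaw -5.4 gap 0.0931 F [0.4 0.6 0.5] q [  2.  28.   3. 133.  -4.  19. -87.]
(0.445, -0.0965, 0.02, -6) -> [0.12 0.7  7.66 0.57]
```

View pics/s9.png

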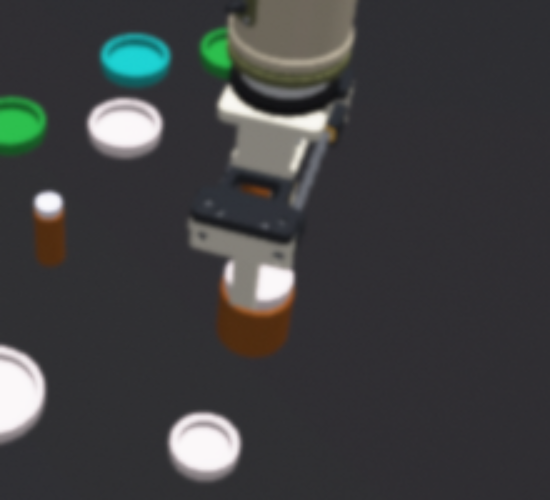

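The jar at (255,310) in the crop sits between the fingers. Moving 7 mm sideways to centre, then down.

Request:
apply_moves --series "0.1 0.7 0 0;0.1 0.7 0 0;0.1 0.7 2 0;0.1 0.7 4 0;0.1 0.7 6 0;0.1 0.7 7.3 0;0.1 0.7 7.7 0;0.1 0.7 7.7 0"

```text
time: 24.78
tool_pos: [0.4462, -0.0968, 0.0212]
orientation: [[0.996, -0.095, -0.0], [-0.095, -0.996, -0.0], [-0.0, 0.0, -1.0]]
ft_force: [0.0, 0.8, -0.1]
finger_gap: 0.0927
gripper_force: 0.0
```

Request:
apply_moves --series "0 0 0 0;0 0 0 0;0 0 0 0;0 0 0 0;0 0 0 0;0 0 0 0" --grip 1 --force 20

```text
time: 25.52
tool_pos: [0.4463, -0.097, 0.0212]
orientation: [[0.995, -0.095, 0.0], [-0.095, -0.995, -0.0], [0.0, 0.0, -1.0]]
ft_force: [0.1, -1.6, 7.0]
finger_gap: 0.0597
gripper_force: 20.0
```

```bash
python3 - <<'E'
from h import *
go((.445,-.0965,.14,-5.4),(.634,.030,.12,-5.4),(.634,.030,.025,-5.4))
E
```

```text
t 25.52 tcp [ 0.4463 -0.097   0.0212] yaw -5.4 gap 0.0597 F [ 0.1 -1.6  7. ] q [  5.  37.   1. 135.  -4.   8. -86.]
(0.445, -0.0965, 0.14, -5.4) -> [ -0.14  -0.03 -11.88  -0.05]
(0.634, 0.03, 0.12, -5.4) -> [ 17.48 -14.42  -9.88  -0.05]
(0.634, 0.03, 0.025, -5.4) -> [ 17.48 -14.42  -0.38  -0.05]
```

Request:
apply_moves --series "0 0 -1 0;0 0 -3 0;0 0 -6 0;3 -2.5 -8.5 0;7 -5.8 -10 0;11 -9 -10 0;15 -12.3 -10 0;17.5 -14.4 -9 0" --force 30

```text
time: 26.52
tool_pos: [0.636, 0.0324, 0.1119]
orientation: [[0.996, -0.093, 0.002], [-0.093, -0.996, 0.001], [0.002, -0.001, -1.0]]
ft_force: [-0.2, 0.1, -1.4]
finger_gap: 0.0594
gripper_force: 30.0
```

Request:
apply_moves --series "0 0 1 0;0 0 2.5 0;0 0 4 0;0 0 4.5 0;0 0 4.5 0"

```text
time: 27.15
tool_pos: [0.6336, 0.0296, 0.0656]
orientation: [[0.995, -0.095, -0.001], [-0.095, -0.995, -0.0], [-0.001, 0.0, -1.0]]
ft_force: [-0.5, -0.1, -1.9]
finger_gap: 0.0592
gripper_force: 30.0
```

```bash
python3 - <<'E'
from h import *
go((.634,.030,.0265,-5.4))
p,d=eyes.snapshot('side')
cv2.imwrite('pics/s10.png',cv2.resize(p[200:400,180:400,::-1],None,fx=2.5,fy=2.5))
E
```

```text
t 27.15 tcp [0.6336 0.0296 0.0656] yaw -5.5 gap 0.0592 F [-0.5 -0.1 -1.9] q [-11.  39.   5. 111.  -6.  30. -98.]
(0.634, 0.03, 0.0265, -5.4) -> [ 0.03 -0.05  3.91 -0.06]
```

View pics/s10.png

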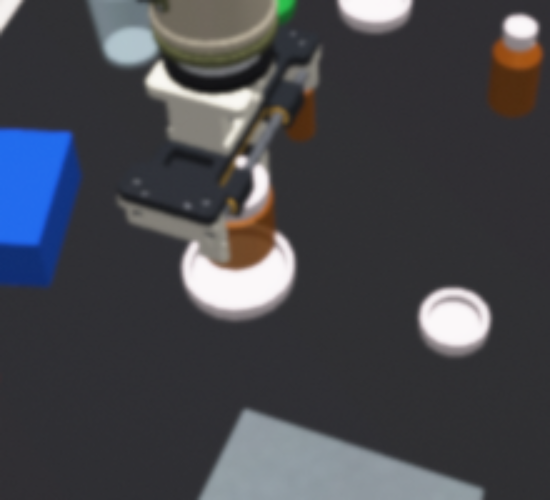

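The jar hangs upright over the wide holder at about (238,262). Lowering.

Request:
apply_moves --series "0 0 1 0;0 0 2 0;0 0 2.8 0;0 0 3.3 0;0 0 3.6 0;0 0 3.8 0;0 0 3.9 0;0 0 3.9 0"

```text
time: 28.2
tool_pos: [0.6341, 0.03, 0.0271]
orientation: [[0.996, -0.095, 0.0], [-0.095, -0.996, 0.0], [0.0, -0.0, -1.0]]
ft_force: [0.7, 0.8, -1.7]
finger_gap: 0.0595
gripper_force: 30.0
```

Request:
apply_moves --series "0 0 0.1 0;0 0 0.2 0;0 0 0.2 0;0 0 0.2 0"

```text
time: 28.7
tool_pos: [0.6342, 0.03, 0.0263]
orientation: [[0.996, -0.095, 0.001], [-0.095, -0.996, 0.0], [0.001, -0.0, -1.0]]
ft_force: [-3.4, 0.1, 10.2]
finger_gap: 0.0594
gripper_force: 30.0
```

Request:
apply_moves --series "0 0 0 0;0 0 0 0;0 0 0 0;0 0 0 0;0 0 -2 0;0 0 -6 0;0 0 -11 0;0 0 -14 0" --grip 0

```text
time: 29.7
tool_pos: [0.6348, 0.03, 0.1689]
orientation: [[0.995, -0.095, 0.003], [-0.095, -0.995, 0.0], [0.003, -0.001, -1.0]]
ft_force: [-0.6, 0.8, 0.4]
finger_gap: 0.0929
gripper_force: 0.0
```

```bash
python3 - <<'E'
from h import *
go((.56,-.1,.17,-5.4),(.4595,-.2215,.14,-5.4),(.4595,-.2215,.02,-5.4))
p,d=eyes.snapshot('side');hsv=cv2.cvtColor(p,cv2.COLOR_RGB2HSV);np.savez('side2.npz',p=p,d=d)
m=((hsv[...,2]>130)&(hsv[...,1]<60)).astype(np.uint8);m[:,315:]=0
C=cloud('side',d)
for z,s in ((.016,.0),(.075,.0)):
    M=(abs(C[...,2]-z)<.006)&(np.hypot(C[...,0]-.633,C[...,1]-.031)<.06);P=C[M];print(z,len(P),cv2.minEnclosingCircle(P[:,:2].astype(np.float32)) if len(P) else 0, np.median(P,0))
E
```

```text
t 29.7 tcp [0.6348 0.03   0.1689] yaw -5.4 gap 0.0929 F [-0.6  0.8  0.4] q [-12.  31.   6. 107.  -5.  42. -98.]
(0.56, -0.1, 0.17, -5.4) -> [-6.22 13.65 -0.11 -0.04]
(0.4595, -0.2215, 0.14, -5.4) -> [-15.07  26.7    2.89  -0.04]
(0.4595, -0.2215, 0.02, -5.4) -> [-15.07  26.7   14.89  -0.04]
0.016 425 ((0.6321677565574646, 0.030268469825387), 0.04491584002971649) [0.61964598 0.05358004 0.01603618]
0.075 522 ((0.631615161895752, 0.030272487550973892), 0.027504976838827133) [0.63091362 0.03297295 0.07571333]
```

Request:
apply_moves --series "-3 5 0 0;-6 10 0 0;-9 15.5 0.5 0;-12 21 1 0;-14.5 25.5 2 0;-15.1 26.7 3 0;-15.1 26.7 3 0;-15.1 26.7 4 0"

```text
time: 30.75
tool_pos: [0.4603, -0.2204, 0.1255]
orientation: [[0.996, -0.093, 0.002], [-0.093, -0.996, -0.0], [0.002, -0.0, -1.0]]
ft_force: [-0.2, -0.7, -1.5]
finger_gap: 0.0929
gripper_force: 0.0
```

```bash
python3 - <<'E'
from h import *
go((.4595,-.2215,.02,-5.4))
E
```

```text
t 30.75 tcp [ 0.4603 -0.2204  0.1255] yaw -5.3 gap 0.0929 F [-0.2 -0.7 -1.5] q [ 16.  28.   4. 125.  -4.  27. -72.]
(0.4595, -0.2215, 0.02, -5.4) -> [-0.06  0.12 10.55  0.09]
```

Request:
apply_moves --series "0 0.1 2.5 0;0 0.1 5 0;0 0.1 7.5 0;0 0.1 9.5 0;0 0.1 10.6 0;0 0.1 10.6 0;0 0.1 10.6 0"

```text
time: 31.62
tool_pos: [0.4589, -0.2223, 0.0195]
orientation: [[0.996, -0.094, 0.001], [-0.094, -0.996, -0.0], [0.001, 0.0, -1.0]]
ft_force: [0.9, 0.2, -0.1]
finger_gap: 0.0932
gripper_force: 0.0
```

Request:
apply_moves --series "0 0 0 0;0 0 0 0;0 0 0 0;0 0 0 0;0 0 0 0;0 0 0 0;0 0 0 0;0 0 0 0" --grip 1 --force 20

```text
time: 32.62
tool_pos: [0.4583, -0.2226, 0.019]
orientation: [[0.996, -0.095, -0.0], [-0.095, -0.996, -0.0], [-0.0, 0.0, -1.0]]
ft_force: [0.3, -1.6, 0.5]
finger_gap: 0.0424
gripper_force: 20.0
```

```bash
python3 - <<'E'
from h import *
go((.4595,-.2215,.12,-5.4),(.6105,-.313,.12,-5.4))
E
```

```text
t 32.62 tcp [ 0.4583 -0.2226  0.019 ] yaw -5.4 gap 0.0424 F [ 0.3 -1.6  0.5] q [ 18.  39.   2. 128.  -5.  13. -71.]
(0.4595, -0.2215, 0.12, -5.4) -> [  0.11  -0.12 -10.1   -0.03]
(0.6105, -0.313, 0.12, -5.4) -> [ 16.01   7.56 -10.1   -0.03]
```

Request:
apply_moves --series "0 0 -1 0;0 0 -3 0;1 0.5 -6 0;4 2 -8.5 0;8 3.8 -9.5 0;12 5.7 -9.5 0;15 7.1 -8.5 0;16 7.6 -7.5 0"

```text
time: 33.62
tool_pos: [0.6116, -0.3139, 0.094]
orientation: [[0.996, -0.095, 0.001], [-0.095, -0.996, -0.0], [0.001, 0.0, -1.0]]
ft_force: [0.3, 0.3, -2.2]
finger_gap: 0.0426
gripper_force: 20.0
```

Request:
apply_moves --series "0 0 1 0;0 0 2.5 0;0 0 4 0;0 0 4 0;0 0 4 0"

```text
time: 34.25
tool_pos: [0.6104, -0.3133, 0.0541]
orientation: [[0.996, -0.095, -0.0], [-0.095, -0.996, -0.0], [-0.0, 0.0, -1.0]]
ft_force: [0.3, -0.4, -1.4]
finger_gap: 0.0425
gripper_force: 20.0
```

```bash
python3 - <<'E'
from h import *
go((.6105,-.313,.024,-5.4))
p,d=eyes.snapshot('side')
cv2.imwrite('pics/s11.png',cv2.resize(p[80:280,220:440,::-1],None,fx=2.5,fy=2.5))
E
```

```text
t 34.25 tcp [ 0.6104 -0.3133  0.0541] yaw -5.4 gap 0.0425 F [ 0.3 -0.4 -1.4] q [ 20.  43.   4. 104.  -4.  34. -69.]
(0.6105, -0.313, 0.024, -5.4) -> [ 0.01 -0.03  3.01 -0.03]
```

View pics/s11.png

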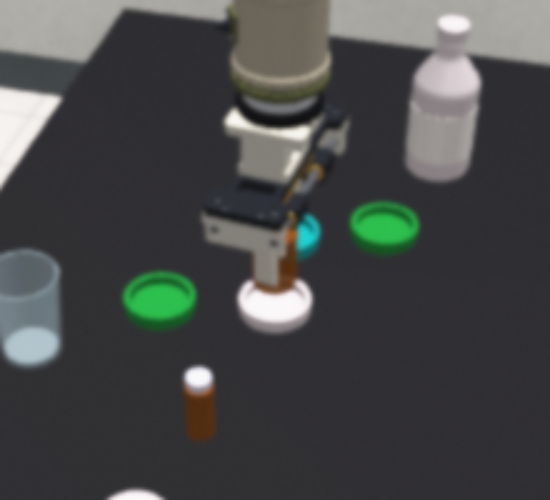

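The bottle hangs upright above the white middle holder at about (275,300). Lowering.

Request:
apply_moves --series "0 0 1 0;0 0 1.8 0;0 0 2.4 0;0 0 2.7 0;0 0 2.9 0;0 0 3 0;0 0 3.1 0;0 0 3.1 0"

```text
time: 35.3
tool_pos: [0.6105, -0.3133, 0.0241]
orientation: [[0.996, -0.095, 0.0], [-0.095, -0.996, -0.0], [0.0, 0.0, -1.0]]
ft_force: [-2.3, 1.5, 7.6]
finger_gap: 0.0425
gripper_force: 20.0
```

Request:
apply_moves --series "0 0 0 0;0 0 0 0;0 0 0 0;0 0 0 0;0 0 -2 0;0 0 -6 0;0 0 -11 0;0 0 -15 0" --grip 0

```text
time: 36.3
tool_pos: [0.6108, -0.3136, 0.1766]
orientation: [[0.995, -0.095, 0.002], [-0.095, -0.995, -0.001], [0.002, 0.001, -1.0]]
ft_force: [0.5, -0.2, 0.4]
finger_gap: 0.0933
gripper_force: 0.0
```

```bash
python3 - <<'E'
from h import *
go((.632,-.1365,.12,-5.4),(.632,-.1365,.02,-5.4))
p,d=eyes.snapshot('side');C=cloud('side',d)
for c,z in (((.6105,-.313),.016),((.6105,-.313),.096),((.632,-.1365),.068),((.632,-.1365),.05)):
    M=(abs(C[...,2]-z)<.006)&(np.hypot(C[...,0]-c[0],C[...,1]-c[1])<.045);P=C[M];print(z,len(P),cv2.minEnclosingCircle(P[:,:2].astype(np.float32)) if len(P) else 0)
E
```

```text
t 36.3 tcp [ 0.6108 -0.3136  0.1766] yaw -5.4 gap 0.0933 F [ 0.5 -0.2  0.4] q [ 19.  34.   5. 100.  -4.  46. -69.]
(0.632, -0.1365, 0.12, -5.4) -> [  0.43 -17.83   5.66  -0.04]
(0.632, -0.1365, 0.02, -5.4) -> [  0.43 -17.83  15.66  -0.04]
0.016 228 ((0.6083579063415527, -0.3129178285598755), 0.03664015978574753)
0.096 98 ((0.6114906668663025, -0.31218844652175903), 0.014415431767702103)
0.068 78 ((0.6323643326759338, -0.13691633939743042), 0.012402455322444439)
0.05 47 ((0.6320117712020874, -0.13472631573677063), 0.01371226366609335)
```

Bottle in place. Next the vial.

Request:
apply_moves --series "0 -5 0 0;0.1 -10 1 0;0.3 -15 3 0;0.4 -17.8 5.5 0;0.4 -17.8 6 0;0.4 -17.8 6 0;0.4 -17.8 6 0"

```text
time: 37.22
tool_pos: [0.6315, -0.1385, 0.1141]
orientation: [[0.995, -0.097, 0.001], [-0.097, -0.995, -0.001], [0.001, 0.001, -1.0]]
ft_force: [-0.2, 0.4, 0.0]
finger_gap: 0.0932
gripper_force: 0.0
```

```bash
python3 - <<'E'
from h import *
go((.632,-.1365,.02,-5.4))
E
```

```text
t 37.23 tcp [ 0.6315 -0.1385  0.1141] yaw -5.6 gap 0.0932 F [-0.2  0.4  0. ] q [  4.  36.   5. 108.  -5.  37. -84.]
(0.632, -0.1365, 0.02, -5.4) -> [ 0.03 -0.21  9.41 -0.16]
```

Request:
apply_moves --series "0 -0.1 2.5 0;0 -0.1 5 0;0 -0.1 7.5 0;0 -0.1 9 0;0 -0.1 9.5 0;0 -0.1 9.5 0"

```text
time: 37.98
tool_pos: [0.6316, -0.1359, 0.0184]
orientation: [[0.995, -0.095, 0.0], [-0.095, -0.995, -0.0], [0.0, 0.0, -1.0]]
ft_force: [0.5, 0.7, 0.1]
finger_gap: 0.0929
gripper_force: 0.0
```

Request:
apply_moves --series "0 0 0 0;0 0 0 0;0 0 0 0;0 0 0 0;0 0 0 0;0 0 0 0;0 0 0 0;0 0 0 0" --grip 0.72 --force 15

```text
time: 38.98
tool_pos: [0.6313, -0.1356, 0.018]
orientation: [[0.996, -0.095, -0.0], [-0.095, -0.996, -0.0], [-0.0, 0.0, -1.0]]
ft_force: [0.2, -0.7, -0.0]
finger_gap: 0.0262
gripper_force: 0.2
```

Request:
apply_moves --series "0 0 0 0;0 0 0 0;0 0 0 0" --grip 1

```text
time: 39.35
tool_pos: [0.6314, -0.1355, 0.018]
orientation: [[0.996, -0.095, -0.0], [-0.095, -0.996, -0.0], [-0.0, 0.0, -1.0]]
ft_force: [-0.4, -0.7, -0.4]
finger_gap: 0.0257
gripper_force: 15.0
```

```bash
python3 - <<'E'
from h import *
go((.632,-.1365,.12,-5.4),(.458,.034,.12,-5.4))
E
```

```text
t 39.35 tcp [ 0.6314 -0.1355  0.018 ] yaw -5.4 gap 0.0257 F [-0.4 -0.7 -0.4] q [  5.  44.   3. 110.  -5.  26. -83.]
(0.632, -0.1365, 0.12, -5.4) -> [  0.07   0.09 -10.2   -0.03]
(0.458, 0.034, 0.12, -5.4) -> [-18.86 -15.23 -10.2   -0.03]
```

Request:
apply_moves --series "0 0 -1 0;0 0 -3.5 0;-1 -1 -7 0;-5 -4 -10 0;-9 -7.3 -10.5 0;-13 -10.5 -10.5 0;-17 -13.7 -9.5 0;-18.8 -15.2 -8 0"

```text
time: 40.35
tool_pos: [0.4569, 0.0355, 0.0989]
orientation: [[0.996, -0.092, 0.001], [-0.092, -0.996, 0.001], [0.001, -0.001, -1.0]]
ft_force: [1.2, -0.3, -0.8]
finger_gap: 0.0255
gripper_force: 15.0
```

Request:
apply_moves --series "0 0 1 0;0 0 2.5 0;0 0 4 0;0 0 4.5 0;0 0 4.5 0;0 0 4.5 0"

```text
time: 41.1
tool_pos: [0.4591, 0.0334, 0.0534]
orientation: [[0.995, -0.095, 0.001], [-0.095, -0.995, 0.0], [0.001, -0.0, -1.0]]
ft_force: [-0.8, 0.2, -0.6]
finger_gap: 0.0258
gripper_force: 15.0
```

```bash
python3 - <<'E'
from h import *
go((.458,.034,.023,-5.4))
p,d=eyes.snapshot('side')
cv2.imwrite('pics/s12.png',cv2.resize(p[200:400,240:460,::-1],None,fx=2.5,fy=2.5))
E
```

```text
t 41.1 tcp [0.4591 0.0334 0.0534] yaw -5.5 gap 0.0258 F [-0.8  0.2 -0.6] q [-13.  34.   3. 134.  -8.  13. -99.]
(0.458, 0.034, 0.023, -5.4) -> [-0.11 -0.05  3.04 -0.06]
```

View pics/s12.png

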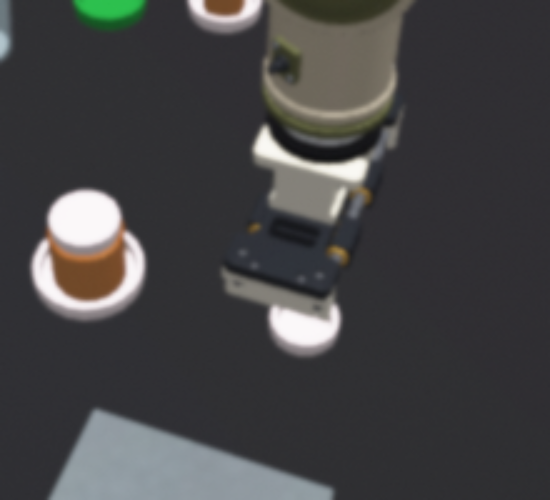

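The jar stands in the wide holder at about (88,260), and the gripper with the vial is over the narrow holder at (305,325). Lowering.

Request:
apply_moves --series "-0.1 0 1 0;-0.1 0 1.8 0;-0.1 0 2.3 0;-0.1 0 2.6 0;-0.1 0 2.8 0;-0.1 0 2.9 0;-0.1 0 3 0;-0.1 0 3 0"

```text
time: 42.15
tool_pos: [0.4576, 0.0337, 0.0231]
orientation: [[0.996, -0.095, 0.0], [-0.095, -0.996, -0.0], [0.0, 0.0, -1.0]]
ft_force: [-0.7, 0.2, -0.9]
finger_gap: 0.026
gripper_force: 15.0
```

Request:
apply_moves --series "0 0 0.1 0;0 0 0.1 0;0 0 0.1 0"

```text
time: 42.52
tool_pos: [0.4577, 0.0337, 0.0227]
orientation: [[0.996, -0.095, 0.001], [-0.095, -0.996, 0.0], [0.001, -0.0, -1.0]]
ft_force: [-1.9, -0.1, 12.2]
finger_gap: 0.0257
gripper_force: 15.0
```

Contact. Releasing and backing off.

Request:
apply_moves --series "0 0 0 0;0 0 0 0;0 0 0 0;0 0 0 0;0 0 -2 0;0 0 -6 0;0 0 -11 0;0 0 -15 0" --grip 0

```text
time: 43.52
tool_pos: [0.4575, 0.0337, 0.1737]
orientation: [[0.996, -0.095, 0.0], [-0.095, -0.996, 0.0], [0.0, -0.0, -1.0]]
ft_force: [0.0, 0.8, 0.2]
finger_gap: 0.093
gripper_force: 0.0
```

Request:
apply_moves --series "2 5 -4 0;4 10 -8 0;5 15 -10 0;6 20 -10 0;6 24 -10 0;6 24 -10 0;6 24 -10 0"

```text
time: 44.4
tool_pos: [0.4944, -0.2101, 0.2717]
orientation: [[0.996, -0.094, -0.001], [-0.094, -0.996, 0.001], [-0.001, -0.001, -1.0]]
ft_force: [0.4, 0.4, -0.4]
finger_gap: 0.0928
gripper_force: 0.0
```

```bash
python3 - <<'E'
from h import *
go()
p,d=eyes.snapshot('side');C=cloud('side',d)
for n,c,zs in (("jar",(.634,.03),(.016,.075)),("bottle",(.6105,-.313),(.016,.097)),("vial",(.458,.034),(.016,.073))):
  for z in zs:
    M=(abs(C[...,2]-z)<.005)&(np.hypot(C[...,0]-c[0],C[...,1]-c[1])<.05);P=C[M];print(n,z,len(P),cv2.minEnclosingCircle(P[:,:2].astype(np.float32)) if len(P) else 0,np.percentile(P[:,2],95))
hc=np.array([.499,.2655]);a=np.radians(-5.4);ex=np.array([np.cos(a),np.sin(a)]);ey=np.array([-ex[1],ex[0]])
X=(C[...,:2]-hc)@ex;Y=(C[...,:2]-hc)@ey
M=(C[...,2]>.05)&(C[...,2]<.085)&(abs(X)<.075)&(abs(Y)<.07)
print(np.linalg.lstsq(np.c_[X[M],Y[M],np.ones(M.sum())],C[M][:,2],rcond=None)[0])
cv2.imwrite('pics/s13.png',p[...,::-1])
E
```

```text
t 44.4 tcp [ 0.4944 -0.2101  0.2717] yaw -5.4 gap 0.0928 F [ 0.4  0.4 -0.4] q [  7.  18.  13. 113.  -5.  49. -72.]
jar 0.016 385 ((0.6323146820068359, 0.030232222750782967), 0.04462220519781113) 0.01936352456959537
jar 0.075 514 ((0.6310442686080933, 0.030487259849905968), 0.02745293453335762) 0.07807791482923554
bottle 0.016 206 ((0.6104341149330139, -0.3126903176307678), 0.03713073581457138) 0.02002810083290644
bottle 0.097 91 ((0.6114901304244995, -0.3121398389339447), 0.015131404623389244) 0.10012219520793525
vial 0.016 241 ((0.45724600553512573, 0.034353870898485184), 0.026622463017702103) 0.018878667424674547
vial 0.073 111 ((0.4587189853191376, 0.03416513279080391), 0.011292153038084507) 0.07585328329123844
[-6.57241157e-04  5.26239788e-05  6.43496762e-02]
```

View pics/s13.png

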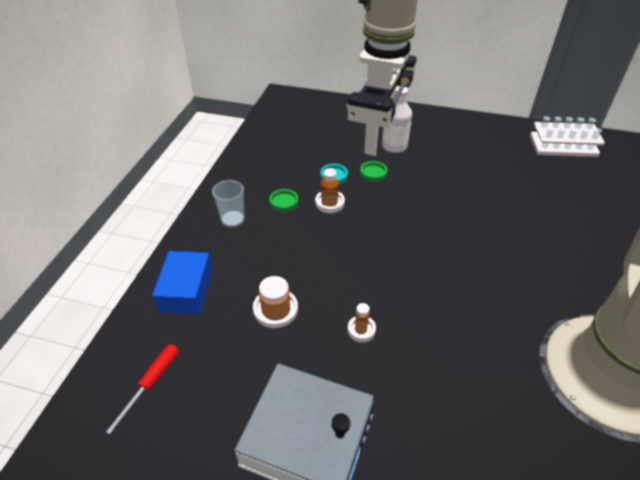

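The jar (275,300), bottle (330,195) and vial (362,322) stand upright in their holders. The lid is shut at (310,425), and the gripper is clear of everything.

```bash
python3 -c "
from bench import ticket
print(ticket.hand_in())"
```

```text
the job is handed in; nothing more can be done
None
```

The job is handed in, though no verdict came back: my last pictures show the block flat in the recess (seen before I closed the lid), the lid shut, and the jar, bottle and vial upright and centred in their matching holders, at about 44 s on the robot's clock.

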